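# Lift the check weight with spring tongs and hold it over the parcel scale

### The job

The parcel scale is about to be checked, and no hand or gripper may touch the check weights: they are handled with their tongs only. Pick up the spring tongs, close their jaws round the neck of the largest weight (under its knob), draw it up out of its hole in the wooden case and carry it over the middle of the scale's steel plate. Finish while still holding it there in the tongs, upright and still, a few centimetres clear of the plate; leave the two smaller weights in their holes and do not knock the scale, the hand stamp or the red marker.

Things in the scene. Friction and masses are not known exactly. Their poses are not given: they have to be found in the camera images.
- tongs: Spring tongs of steel with two blue handle sleeves, 168 mm long, 24 mm high, 100 g, lying flat on the bench. Origin: at the hinge pin, at the underside; x runs along the middle of the tongs from the hinge to the jaws, z up. Two levers turn on the pin and a spring holds them apart.
- tongs_grip (a point): Midway between the two blue sleeves, 12 mm above the tongs' underside, 95 mm from the hinge; axes as the tongs'. Sleeves: 70 to 120 mm from the hinge, 24 mm high, outer faces here 53 mm apart when open, parallel within 3 degrees. Squeezed here the tongs begin to close at about 7 N; at about 11 N the jaws reach the neck, sleeves 36 mm apart; 18 to 25 N holds it firmly.
- tongs_jaw (a point): Midway between the jaws, 160 mm from the hinge (65 mm ahead of tongs_grip), same height. Each jaw is a flat blade 4 mm thick, 16 mm long with a shallow vee, at half the tongs' height; the gap between the blades' prongs is 29 mm when open. The arms beside them are 12 mm high and 66 mm apart over their outsides when open. The tongs end 8 mm beyond this point.
- tongs_arm (a joint): Closing angle of the tongs: 0 = sprung fully open, about 0.175 = jaws round a 8 mm neck, 0.22 = end stop.
- big_weight: Largest of three polished steel check weights, 100 g, 49 mm high: body 22 mm wide and 31 mm high, then a neck 8 mm wide and 10 mm high, then a round knob 16 mm wide and 8 mm high. Origin: centre of its underside; z up. It stands 18 mm deep in a round hole of the case with 1.5 mm play all round, its underside 14 mm above the bench.
- big_weight_neck (a point): Middle of the largest weight's neck, 36 mm above its underside (50 mm above the bench while it stands in the case): the place to close the jaws.
- mid_weight: Check weight of 50 g, 18 mm in diameter, 37 mm high, beside the largest (63 mm off along the case's -y); stays in its hole. Origin: centre of its underside.
- small_weight: Check weight of 20 g, 13 mm in diameter, 27 mm high, at the case's far -y end; stays in its hole. Origin: centre of its underside.
- case: Wooden case of the weights, 88 x 180 x 34 mm, fixed. Origin: centre of its underside; long side and row of holes along its y (largest weight at y = +55 mm). The open lid stands along its far (+x) long side, up to 125 mm above the bench, leaning back, its lower front edge 44 mm behind the row. The -x side is open to the robot.
- scale: Parcel scale, fixed: a low platform with a square steel plate 160 x 160 mm, its read-out (90 x 180 x 32 mm) on the bench in front of it, 140 mm towards its -x. Origin: centre of the platform's underside.
- plate_centre (a point): Centre of the top face of the scale's steel plate, 42 mm above the bench.
- stamp: Hand stamp with a wooden handle, 82 mm high, loose, stays where it is. Origin: centre of its underside.
- marker: Red marker lying on the bench, 136 mm long, loose, stays where it is. Origin: centre of its underside.

How it is judged (in metres and radians):
On the way, in this order (a step that is already met when the one before it is completed fails the run):
1. the tongs are picked up: held in the fingers, clear of the bench by more than 20 mm (height (world z) of tongs above 0.02 m and contact force between tongs and the fingers above 1 N), for 0.2 s.
2. the largest weight has been drawn out of its hole and hangs in the tongs above the case, the jaws at its neck (within 7 mm of the neck's middle) (height (world z) of big_weight above 0.04 m and contact force between big_weight and tongs above 0.5 N and contact force between big_weight and case below 0.1 N and horizontal distance between big_weight_neck and plate_centre above 0.08 m and z of big_weight_neck in the frame of tongs_jaw between -0.007 and 0.007 m), for 0.2 s.
At the end, for the whole second after the job is handed in: Held only by the tongs at its neck (7 mm), and these by the gripper: the largest weight over the plate, within 40 mm of its middle, underside 10 to 120 mm above it, upright within 15 degrees, still. Weight and tongs touch no scale, fingers no weight; the two smaller weights still in their holes (horizontal distance between big_weight_neck and plate_centre below 0.04 m and z of big_weight in the frame of plate_centre between 0.01 and 0.12 m and angle between big_weight's own z axis and vertical below 0.26 rad and contact force between big_weight and tongs above 0.5 N and contact force between big_weight and the fingers below 0.1 N and contact force between each of big_weight, tongs and scale below 0.1 N and contact force between tongs and the fingers above 1 N and linear speed of big_weight below 0.03 m/s and distance of each of mid_weight, small_weight from where it was at the start of the episode below 0.01 m and z of big_weight_neck in the frame of tongs_jaw between -0.007 and 0.007 m); the arm keeps its last pose, push and grip.
It fails at once if the robot itself touches one of the check weights (contact force between any of big_weight, mid_weight, small_weight and the fingers above 0.5 N or contact force between any of big_weight, mid_weight, small_weight and the arm above 0.5 N).
It fails at once if a smaller weight is pulled up or shifted by more than 15 mm (distance of any of mid_weight, small_weight from where it was at the start of the episode above 0.015 m).
It fails at once if something strikes or loads the scale (contact force between scale and anything else above 1.5 N).
It fails at once if the largest weight is dropped: it falls beside the case or lies tipped over (height (world z) of big_weight below 0.008 m or angle between big_weight's own z axis and vertical above 0.8 rad).
It fails at once if the stamp or the marker is pushed by more than 20 mm (distance of any of stamp, marker from where it was at the start of the episode above 0.02 m).
It also fails if it takes over 48 s, if anything falls off the work surface, if the arm or the gripper's body presses on something with over 40 N, if the wrist force passes 120 N, or if a joint passes its speed limit or range.

### The arm

A 6-joint arm with a two-finger parallel gripper is mounted at the origin on a cart in front of the work surface, level with it; the furniture and walls round the work are solid. World frame = base frame: x ahead of the robot, y to its left, z up, the work surface at z = 0. Lengths are in mm, angles in rad, forces in N, time in s.
With the tool pointing down it reaches from about 300 to 750 mm from the base axis. Payload 8.5 kg.
Tool frame: the origin (TCP) lies between the finger pads; the fingertips stand 22 mm ahead of it and the grasp point (between the pads) lies 3 mm ahead of it; z points along the fingers, y is the line along which they close (so a half turn about z gives the same grasp; the last joint's range is limited). The gripper opens to 88 mm and grips with 3 to 60 N. Pads are 18 mm wide; open, the fingers measure 123 mm over their backs; the gripper's body (75 mm by 187 mm) begins 45 mm behind the grasp point.
Start: joints at [1.063, 0.381, 1.297, -0, 1.464, -0.215], TCP at [158.74, 526.576, 260.748] pointing down, gripper open.
Joint ranges: [-3.11, 3.11], [-0.89, 2.33], [0.22, 2.48], [-1.42, 4.56], [0.17, 2.85], [-2.88, 2.88]. Speed limits (rad/s): [2.39, 2.39, 3.14, 3.14, 3.14, 3.14].

### API

Orientations are given as a rotation vector (axis times angle).
In Python, from plant import env gives the robot as it stands.
- The arm moves only by the tool play_rows, never from a script. Its argument "moves" is a list of rows, each a list of 3 entries, a list of its own where there are three numbers: the turn, a rotation vector about the world's x, y, z in units of 180 degrees (1.0 is 180 degrees), then the shift along the world's x, y, z in units of 0.5 m (1.0 is 0.5 m), then the closure, from 0 (fully open) to 1 (shut). In form: [[[rx, ry, rz], [x, y, z], jaw], ...]. A call has exactly 10 rows; each row is the pose to reach, as a shift and turn from the pose commanded when the call began, turning the shorter way round; what a row does not reach only later rows make up. A row lasts 1/10 s, in which the tool goes at most 50 mm and 8.59 degrees, less where a joint would pass 70% of its speed; a pose out of reach is approached as far as the arm can. A call with a number of a shift or a turn outside -1 to 1 is refused whole. A call with a gripper value outside its range is refused whole. The fingers move at their own pace and stop on an object; the grip force is fixed at half the most. Time passes only in rows, so rows that repeat a pose let the fingers close, or fill a call up. It gives the time, the measured TCP pose, the force, the opening and the grip force at its end, in the units of the state.
- env.state(): the state, without advancing time (a new reading comes with each control period).
- env.camera(name): name is "side" or "top"; returns a dict with "img" (420x560x3 uint8, red, green, blue), "z_map" (420x560 float32, mm along the optical axis (not along the pixel's ray), 0 where there is no reading), "fx", "fy", "cx", "cy" (pixels), "rvec" (rotation vector, rad) and "tvec" (3), from world to camera coordinates, as OpenCV has them. Camera axes: x right, y down, z forward; pixel columns grow to the right and rows downward; lengths in mm; the calibration is good to about 2 mm. A picture is of the moment at which its call begins.
- env.finish_job(): hands the job in; it is judged then, once.
The state is a dict: "time_s": time; "joint_positions": joint angles; "joint_velocities": joint speeds; "tau": joint torques, N m; "tcp_pos": TCP position; "orientation": TCP orientation; "wrist_force": force on the tool from outside, world axes, zero at the start; "ft_torque": the same for the moment, N m; "grip_width": opening from 0.0 (shut) to 1.0 (fully open); "grip_force": force on a finger pad.
Only numpy, scipy, OpenCV 4.12 (cv2) and the standard library are available. Lean on these libraries where they do the work, as an engineer would, in place of code of your own. Each camera call takes 0.05 s, during which the arm holds its last target. There are 200 camera calls.

## Working session

There is one attempt and no reset: what is moved stays moved. The work goes in short steps, Python scripts to look and compute and a tool call to move; the robot and the scene stay as the last step left them, time stands still between calls to the robot, and variables do not carry over. Pictures are saved under pics/ and viewed, at most 10 in all, crops included, and the job is handed in when it is done.

Besides the shell and the picture viewer there is one more tool, called after "Call:" as name(argument=value, ...) on one line, values as JSON. play_rows: Moves the arm, as the interface text tells. Shifts and turns lie within -1 to 1; 1 stands for 0.5 m of shift or 180 degrees of turn. Its arguments: {"type":"object","properties":{"moves":{"type":"array"}},"required":["moves"]}

```bash
mkdir -p pics
cat > h.py <<'E'
import numpy as np,cv2
from plant import env
def cam(n):
    c=env.camera(n); c['R']=cv2.Rodrigues(np.array(c['rvec'],float))[0]; c['t']=np.array(c['tvec'],float).ravel(); return c
def cloud(c):
    z=c['z_map'].astype(float); v,u=np.mgrid[:z.shape[0],:z.shape[1]]
    P=np.stack([(u-c['cx'])/c['fx']*z,(v-c['cy'])/c['fy']*z,z],-1)
    W=(P-c['t'])@c['R']; W[z<=0]=np.nan; return W
def save(c,n): cv2.imwrite('pics/'+n,c['img'][:,:,::-1])
E
python3 - <<'E'
from h import *
import pickle
for n in('top','side'):
    c=cam(n); save(c,n+'0.png'); pickle.dump(c,open(n+'0.pkl','wb')); print(n,-c['R'].T@c['t'],c['fx'],c['R'][2])
s=env.state(); print(s)
E
```

```text
top [ 471.69205752   -8.23898437 1215.73194132] 441.8565495928115 [ 0.04717407 -0.02131714 -0.99865919]
side [580.44013062 788.04774351 697.42994866] 392.8439496384354 [-0.03332663 -0.79324023 -0.60799611]
{'time_s': 0.1, 'joint_positions': array([ 1.06273385e+00,  3.81121122e-01,  1.29812951e+00,  3.45084532e-05,
        1.46359347e+00, -2.15311699e-01]), 'joint_velocities': array([-0.00156507, -0.00173301, -0.00128718, -0.00095273, -0.00026469,
        0.00143166]), 'tau': array([ 3.93661103e-03, -4.38647568e+01, -2.24915940e+01,  7.14739063e-02,
        3.41771857e-02, -9.78737739e-05]), 'tcp_pos': array([158.61875134, 526.41097836, 260.22222852]), 'orientation': array([-4.58147920e-01, -3.10752600e+00,  1.81923811e-03]), 'wrist_force': array([ 0.101453  , -0.56085324, -0.36977088]), 'ft_torque': array([-0.02972286,  0.00092986,  0.01289851]), 'grip_force': 0.0, 'grip_width': 0.9999431644423178}
```

View pics/top0.png

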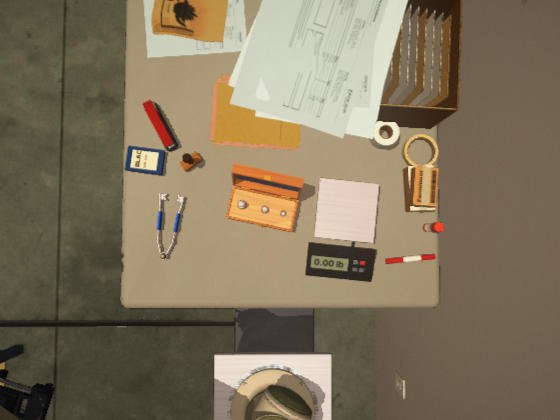

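View pics/side0.png

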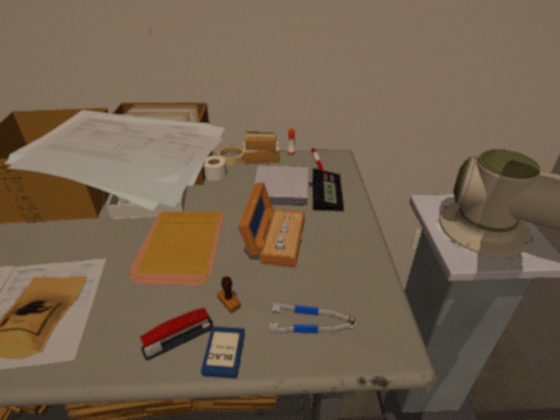

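The top view shows the tongs with the hinge at (164,256) and the jaws near (163–182,198). The weights are at (241,204), (264,209) and (283,213), the plate at (347,210) and the stamp at (190,160). In the side view the tongs are at (275–355,305–328), the weights at about (283,222–247) and the plate at (282,185).

Run:
```python
from h import *
import pickle
T=pickle.load(open('top0.pkl','rb'));S=pickle.load(open('side0.pkl','rb'))
for n,c,box in(('top',T,(140,180,200,270)),('side',S,(255,295,365,340))):
    W=cloud(c); h=cv2.cvtColor(c['img'],cv2.COLOR_RGB2HSV).astype(int)
    m=((abs(h[...,0]-112)<14)&(h[...,1]>140)&(h[...,2]>60)).astype(np.uint8)
    x0,y0,x1,y1=box; M=np.zeros_like(m); M[y0:y1,x0:x1]=m[y0:y1,x0:x1]
    k,l,st,ce=cv2.connectedComponentsWithStats(M)
    for i in range(1,k):
        if st[i,4]>15:
            P=W[l==i]; d=np.linalg.svd(P[:,:2]-P[:,:2].mean(0),full_matrices=False)[2][0]
            print(n,'sleeve',st[i,4],ce[i],P.mean(0).round(1),'zmax',np.percentile(P[:,2],90).round(1),'dir',np.degrees(np.arctan2(d[1],d[0])).round(1))
    # tongs all points above bench
    Z=W[y0:y1,x0:x1]; q=Z[(Z[...,2]>7)&(Z[...,2]<40)]
    r=cv2.minAreaRect(q[:,:2].astype(np.float32)); print(n,'tongs z>7',len(q),r, q[q[:,0].argmin()],q[q[:,0].argmax()])
W=cloud(T)
def show(W,name,u0,u1,v0,v1,zl,zh):
    Z=W[v0:v1,u0:u1].reshape(-1,3); q=Z[(Z[:,2]>zl)&(Z[:,2]<zh)]; print(name,len(q),q.mean(0).round(1),cv2.minAreaRect(q[:,:2].astype(np.float32)), q[:,2].min().round(),q[:,2].max().round())
show(W,'plate',310,385,172,248,36,48)
show(W,'case',222,302,180,235,28,38)
show(W,'big',232,252,195,214,48,75)
show(W,'mid',256,273,200,218,44,65)
show(W,'small',276,292,205,222,39,60)
show(W,'lid',225,305,160,205,80,140)
show(W,'stamp',175,205,145,175,20,95)
V=cloud(S)
show(V,'Splate',250,312,160,206,36,48)
show(V,'Sbig',270,300,232,262,48,75)
show(V,'Smid',270,300,218,240,42,65)
show(W,'readout',300,380,238,285,20,40)
a=np.vstack([cv2.resize(T['img'][150:270,130:400],None,fx=2.9,fy=2.9,interpolation=cv2.INTER_CUBIC),cv2.resize(S['img'][200:270,235:350],None,fx=3,fy=3)[:, :].repeat(1,0) if 0 else np.zeros((0,783,3),np.uint8)])
b=cv2.resize(S['img'][175:345,225:365],None,fx=3.4,fy=3.4)
cv2.imwrite('pics/t1.png',a[:,:,::-1]);cv2.imwrite('pics/s1.png',b[:,:,::-1]);print(a.shape,b.shape)
```

```text
top sleeve 48 [159.1875     220.52083333] [511.1 307.3  19.7] zmax 26.1 dir 175.9Traceback (most recent call last):
  File "<stdin>", line 11, in <module>
    u, s, vh = gufunc(a, signature=signature)
               ~~~~~~^^^^^^^^^^^^^^^^^^^^^^^^
    raise LinAlgError("SVD did not converge")
numpy.linalg.LinAlgError: SVD did not converge
```

```bash
cat > m.py <<'E'
from h import *
import pickle
T=pickle.load(open('top0.pkl','rb'));S=pickle.load(open('side0.pkl','rb'))
for n,c,box in(('top',T,(140,180,200,270)),('side',S,(255,295,365,340))):
    W=cloud(c); h=cv2.cvtColor(c['img'],cv2.COLOR_RGB2HSV).astype(int)
    m=((abs(h[...,0]-112)<14)&(h[...,1]>140)&(h[...,2]>60)).astype(np.uint8)
    x0,y0,x1,y1=box; M=np.zeros_like(m); M[y0:y1,x0:x1]=m[y0:y1,x0:x1]
    k,l,st,ce=cv2.connectedComponentsWithStats(M)
    for i in range(1,k):
        if st[i,4]>15:
            P=W[l==i]; P=P[~np.isnan(P[:,2])]; d=np.linalg.svd(P[:,:2]-P[:,:2].mean(0),full_matrices=False)[2][0]
            print(n,'sleeve',st[i,4],ce[i],P.mean(0).round(1),'zmax',np.percentile(P[:,2],90).round(1),'dir',np.degrees(np.arctan2(d[1],d[0])).round(1))
    Z=W[y0:y1,x0:x1]; q=Z[(Z[...,2]>7)&(Z[...,2]<40)]
    r=cv2.minAreaRect(q[:,:2].astype(np.float32)); print(n,'tongs z>7',len(q),np.round(r[0],1),np.round(r[1],1),r[2], q[q[:,0].argmin()].round(1),q[q[:,0].argmax()].round(1))
W=cloud(T);V=cloud(S)
def show(W,name,u0,u1,v0,v1,zl,zh):
    Z=W[v0:v1,u0:u1].reshape(-1,3); q=Z[(Z[:,2]>zl)&(Z[:,2]<zh)]
    if len(q)<3: print(name,len(q));return
    r=cv2.minAreaRect(q[:,:2].astype(np.float32)); print(name,len(q),q.mean(0).round(1),np.round(r[0],1),np.round(r[1],1),round(r[2],1), q[:,2].min().round(),q[:,2].max().round())
show(W,'plate',310,385,172,248,36,48)
show(W,'case',222,302,180,235,28,38)
show(W,'big',232,252,195,214,48,75)
show(W,'mid',256,273,200,218,44,65)
show(W,'small',276,292,205,222,39,60)
show(W,'lid',225,305,160,205,80,140)
show(W,'stamp',175,205,145,175,20,95)
show(W,'readout',300,380,238,285,20,40)
show(V,'Splate',250,312,160,206,36,48)
show(V,'Sbig',270,300,232,262,48,75)
show(V,'Smid',270,300,218,240,42,65)
a=cv2.resize(T['img'][150:270,130:400],None,fx=2.9,fy=2.9,interpolation=cv2.INTER_CUBIC)
b=cv2.resize(S['img'][175:345,225:365],None,fx=3.4,fy=3.4)
cv2.imwrite('pics/t1.png',a[:,:,::-1]);cv2.imwrite('pics/s1.png',b[:,:,::-1])
E
python3 m.py
```

```text
top sleeve 48 [159.1875     220.52083333] [511.1 307.3  19.7] zmax 26.1 dir 175.9
top sleeve 45 [176.35555556 222.86666667] [505.2 261.   20.4] zmax 26.0 dir 170.4
top tongs z>7 432 [497.5 279.6] [228.6 148.9] 0.6870185136795044 [383.  298.1   7.7] [611.1 331.7   7.5]
side sleeve 147 [306.10884354 309.73469388] [504.8 263.7  15.9] zmax 24.1 dir 170.2
side sleeve 159 [305.28301887 328.32704403] [510.8 310.   16.5] zmax 24.2 dir 176.0
side tongs z>7 959 [494.5 279.5] [ 67.2 178.1] 88.11469268798828 [406.  295.3  10.9] [584.1 294.4  13.9]
plate 3518 [ 540.5 -193.1   42.9] [ 529.6 -189.9] [165.5 183.9] 84.0 36.0 48.0
case 2200 [549.5  30.4  33.5] [554.7  29.3] [180.1 111.3] 77.4 28.0 38.0
big 33 [555.2  84.7  61. ] [555.1  85. ] [13.1 14.8] 0.9 48.0 66.0
mid 20 [542.2  24.   51. ] [541.7  24.6] [10.7 10.7] 87.9 46.0 54.0
small 11 [530.2 -25.2  41.6] [527.8 -22.3] [11.6 37.1] 21.3 39.0 45.0
lid 773 [621.3  15.7 117. ] [617.2  16.2] [179.8  36.5] 78.0 80.0 126.0
stamp 205 [672.1 225.   43.5] [673.1 227.4] [27.8 54.2] 35.1 20.0 84.0
readout 1647 [ 414.2 -179.4   28.2] [ 416.  -181.1] [183.9 102.9] 88.6 20.0 40.0
Splate 1457 [ 530.7 -191.5   42.5] [ 541.5 -169.2] [215.8 159.1] 84.6 37.0 48.0
Sbig 36 [553.2  86.6  58.9] [554.4  85.3] [12.4 15.3] 26.7 48.0 67.0
Smid 40 [546.7  54.6  55.7] [547.1  52.5] [76.1 13. ] 78.6 45.0 65.0
```

View pics/t1.png

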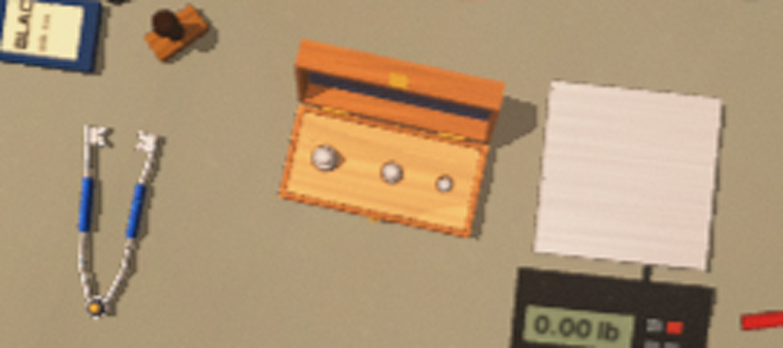

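The close view confirms the tongs lie open with the jaws towards +x, on axis yaw ≈ -7° and grip ≈ (508,285). The big weight is at (555,85), the case yaw is ≈ -12°, and the plate centre is to be refined later. I'll move above the tongs now.

Call:
play_rows(moves=[[[0,0,0.054],[0.699,-0.482,-0.28],0],[[0,0,0.054],[0.699,-0.482,-0.28],0],[[0,0,0.054],[0.699,-0.482,-0.28],0],[[0,0,0.054],[0.699,-0.482,-0.28],0],[[0,0,0.054],[0.699,-0.482,-0.28],0],[[0,0,0.054],[0.699,-0.482,-0.28],0],[[0,0,0.054],[0.699,-0.482,-0.28],0],[[0,0,0.054],[0.699,-0.482,-0.28],0],[[0,0,0.054],[0.699,-0.482,-0.28],0],[[0,0,0.054],[0.699,-0.482,-0.28],0]])

```text
time_s: 1.1
tcp_pos: [511.5, 282.0, 118.2]
orientation: [-0.201, -3.133, 0.003]
wrist_force: [-0.7, 0.6, -0.5]
grip_width: 1.001
grip_force: 0.0
```

Call:
play_rows(moves=[[[0,0,0],[0,0,0],0],[[0,0,0],[0,0,0],0],[[0,0,0],[0,0,-0.04],0],[[0,0,0],[0,0,-0.08],0],[[0,0,0],[0,0,-0.11],0],[[0,0,0],[0,0,-0.14],0],[[0,0,0],[0,0,-0.16],0],[[0,0,0],[0,0,-0.175],0],[[0,0,0],[0,0,-0.18],0],[[0,0,0],[0,0,-0.18],0]])

```text
time_s: 2.1
tcp_pos: [508.2, 285.8, 30.9]
orientation: [0.193, 3.135, 0.0]
wrist_force: [-0.9, 0.4, 0.4]
grip_width: 1.0
grip_force: 0.0
```

Run:
```python
from h import *
s=env.state(); print(s['tcp_pos'],s['orientation'],s['wrist_force'])
c=cam('side'); save(c,'s2f.png'); b=cv2.resize(c['img'][200:345,205:425],None,fx=3.6,fy=3.6); cv2.imwrite('pics/s2.png',b[:,:,::-1])
```

```text
[508.15996407 285.81694544  30.93986482] [1.92643725e-01 3.13546270e+00 1.12691779e-04] [-0.94509409  0.36146419  0.37536044]
```

View pics/s2.png

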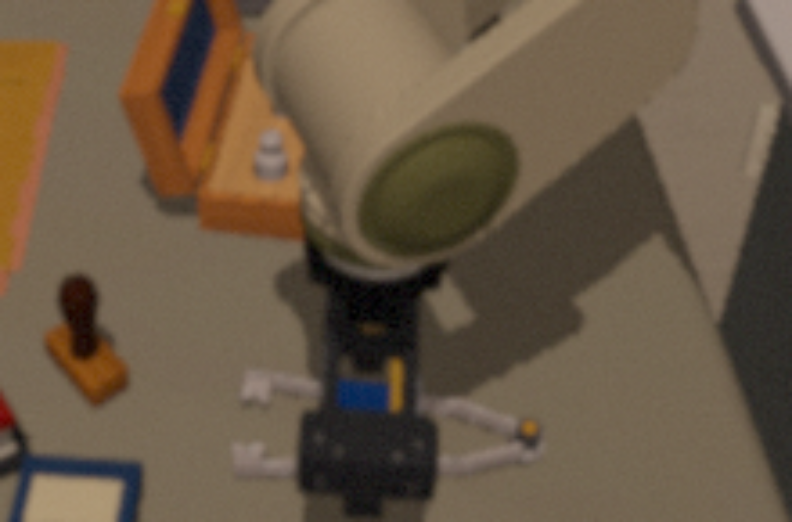

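The side view shows the fingers straddling both sleeves, with nothing else nearby. I'll lower 6 mm and close partly, to about 48 mm.

Call:
play_rows(moves=[[[0,0,0],[0,0,-0.006],0],[[0,0,0],[0,0,-0.012],0],[[0,0,0],[0,0,-0.012],0.2],[[0,0,0],[0,0,-0.012],0.36],[[0,0,0],[0,0,-0.012],0.42],[[0,0,0],[0,0,-0.012],0.44],[[0,0,0],[0,0,-0.012],0.45],[[0,0,0],[0,0,-0.012],0.45],[[0,0,0],[0,0,-0.012],0.45],[[0,0,0],[0,0,-0.012],0.45]])

```text
time_s: 3.15
tcp_pos: [508.3, 285.5, 24.8]
orientation: [0.193, 3.136, -0.0]
wrist_force: [0.1, -0.7, 0.2]
grip_width: 0.55
grip_force: 8.0
```

Call:
play_rows(moves=[[[0,0,0],[0,0,0.01],0.45],[[0,0,0],[0,0,0.03],0.45],[[0,0,0],[0,0,0.06],0.45],[[0,0,0],[0,0,0.1],0.45],[[0,0,0],[0,0,0.14],0.45],[[0,0,0],[0,0,0.17],0.45],[[0,0,0],[0,0,0.19],0.45],[[0,0,0],[0,0,0.2],0.45],[[0,0,0],[0,0,0.2],0.45],[[0,0,0],[0,0,0.2],0.45]])

```text
time_s: 4.15
tcp_pos: [508.0, 285.5, 124.2]
orientation: [-0.193, -3.135, 0.001]
wrist_force: [-0.6, 0.7, -1.5]
grip_width: 0.552
grip_force: 7.5
```

Run:
```python
from h import *
s=env.state(); print(s['tcp_pos'],s['orientation'],s['wrist_force'],s['ft_torque'],s['grip_force'],s['grip_width'])
import pickle
c=cam('side'); pickle.dump(c,open('side1.pkl','wb')); b=cv2.resize(c['img'][180:345,205:425],None,fx=3.6,fy=3.6); cv2.imwrite('pics/s3.png',b[:,:,::-1])
```

```text
[507.98307814 285.49114052 124.17512395] [-1.93277167e-01 -3.13463101e+00  5.75597392e-04] [-0.58542374  0.70741413 -1.47885024] [-0.04258971 -0.01184811  0.01925691] 7.455730999354273 0.5518502410699989
```

View pics/s3.png

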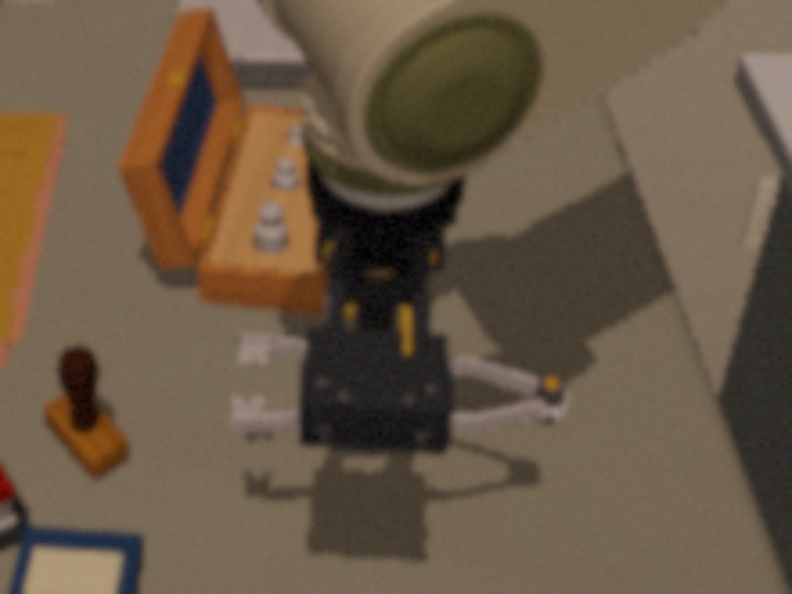

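The tongs are lifted: jaws at crop (255,350–410), hinge at (553,395). I'll measure their level and the jaw position.

```bash
cat > lv.py <<'E'
from h import *
import sys,pickle
def meas(c,tcp,yaw,zlo=-35,zhi=15):
    W=cloud(c).reshape(-1,3); W=W[~np.isnan(W[:,0])]
    a=np.array([np.cos(yaw),np.sin(yaw)]); n=np.array([-a[1],a[0]]); d=W[:,:2]-tcp[:2]
    L=d@a; N=d@n; Z=W[:,2]-tcp[2]
    for lo,hi in((-112,-85),(-85,-70),(-70,-55),(35,50),(50,60),(60,80)):
        k=(L>lo)&(L<hi)&(abs(N)<42)&(Z>zlo)&(Z<zhi)
        if k.sum()>3: print(lo,hi,k.sum(),'Z',np.percentile(Z[k],[10,50,90]).round(1),'N',np.percentile(N[k],[2,50,98]).round(1),'Lmax',L[k].max().round(1),'Lmin',L[k].min().round(1))
E
python3 - <<'E'
from lv import *
s=env.state(); meas(pickle.load(open('side1.pkl','rb')),s['tcp_pos'],np.radians(-7.1))
E
```

```text
-112 -85 119 Z [-16.5  -6.7   0.9] N [-8.4  4.6  9.3] Lmax -85.1 Lmin -104.0
-85 -70 84 Z [-15.8 -10.   -6. ] N [-14.3  -5.7  14.7] Lmax -70.1 Lmin -84.8
-70 -55 80 Z [-16.2 -10.3  -6.1] N [-20.2  12.9  19.8] Lmax -55.3 Lmin -69.9
35 50 70 Z [-15.6 -10.6  -5.6] N [-27.   23.6  28.5] Lmax 49.2 Lmin 37.0
50 60 70 Z [-15.1 -10.1  -6.7] N [-28.1  14.9  29.3] Lmax 59.8 Lmin 50.7
60 80 123 Z [-13.9 -10.4  -6.9] N [-28.6  15.3  29.9] Lmax 74.0 Lmin 60.0
```

Call:
play_rows(moves=[[[0,0,-0.003],[-0.02,-0.03,0],0.45],[[0,0,-0.008],[-0.045,-0.09,0],0.45],[[0,0,-0.014],[-0.08,-0.16,0],0.45],[[0,0,-0.02],[-0.115,-0.23,0],0.45],[[0,0,-0.025],[-0.145,-0.29,-0.01],0.45],[[0,0,-0.027],[-0.165,-0.33,-0.04],0.45],[[0,0,-0.027],[-0.172,-0.344,-0.08],0.45],[[0,0,-0.027],[-0.172,-0.344,-0.11],0.45],[[0,0,-0.027],[-0.172,-0.344,-0.122],0.45],[[0,0,-0.027],[-0.172,-0.344,-0.122],0.45]])

```text
time_s: 5.2
tcp_pos: [422.0, 113.6, 63.1]
orientation: [-0.326, -3.123, 0.0]
wrist_force: [1.1, 0.1, -1.1]
grip_width: 0.549
grip_force: 7.5
```

Run:
```python
from lv import *
s=env.state(); print(s['tcp_pos'],s['orientation'],s['grip_force'],s['grip_width'])
c=cam('side'); t=cam('top')
meas(c,s['tcp_pos'],np.radians(-12))
W=cloud(c).reshape(-1,3); q=W[(abs(W[:,0]-555)<14)&(abs(W[:,1]-85)<14)]
for lo,hi in((35,45),(46,54),(55,70)):
    p=q[(q[:,2]>lo)&(q[:,2]<hi)]; print(lo,len(p),p.mean(0).round(1),p.min(0).round(1),p.max(0).round(1))
W=cloud(t).reshape(-1,3); p=W[(abs(W[:,0]-555)<14)&(abs(W[:,1]-85)<14)&(W[:,2]>58)]; print('top',len(p),p.mean(0),p.min(0),p.max(0))
b=cv2.resize(c['img'][170:290,225:385],None,fx=5,fy=5,interpolation=cv2.INTER_CUBIC); cv2.imwrite('pics/s4.png',b[:,:,::-1])
```

```text
[422.00394833 113.6465126   63.11646722] [-3.25784963e-01 -3.12284761e+00  2.30289757e-04] 7.456014461349696 0.5493512004474305
-112 -85 82 Z [-17.8  -7.7   0.2] N [-8.3  4.5  9.5] Lmax -85.1 Lmin -104.1
-85 -70 59 Z [-16.6 -10.4  -5.6] N [-13.9  -3.7  14.4] Lmax -70.7 Lmin -84.9
-70 -55 58 Z [-16.2 -11.7  -6.4] N [-19.1  13.3  19. ] Lmax -55.2 Lmin -69.7
35 50 47 Z [-15.5 -10.6  -5.4] N [-26.6  22.6  27.3] Lmax 49.0 Lmin 36.6
50 60 44 Z [-15.6 -10.6  -6.1] N [-28.5   0.6  28.8] Lmax 59.9 Lmin 50.5
60 80 73 Z [-13.2 -10.2  -7. ] N [-28.2  14.3  30.9] Lmax 73.2 Lmin 60.1
35 36 [553.6  90.6  40.4] [542.8  76.6  35.4] [562.5  95.4  44.9]
46 19 [553.1  86.3  47.4] [545.   79.2  46.1] [562.3  93.9  49.7]
55 31 [553.7  87.2  61.5] [547.7  79.7  55.4] [559.8  93.2  65.5]
top 27 [555.83011989  85.50696356  63.12018769] [548.489238    78.81650915  58.72095403] [561.64656843  92.52390976  67.3927597 ]
```

View pics/s4.png

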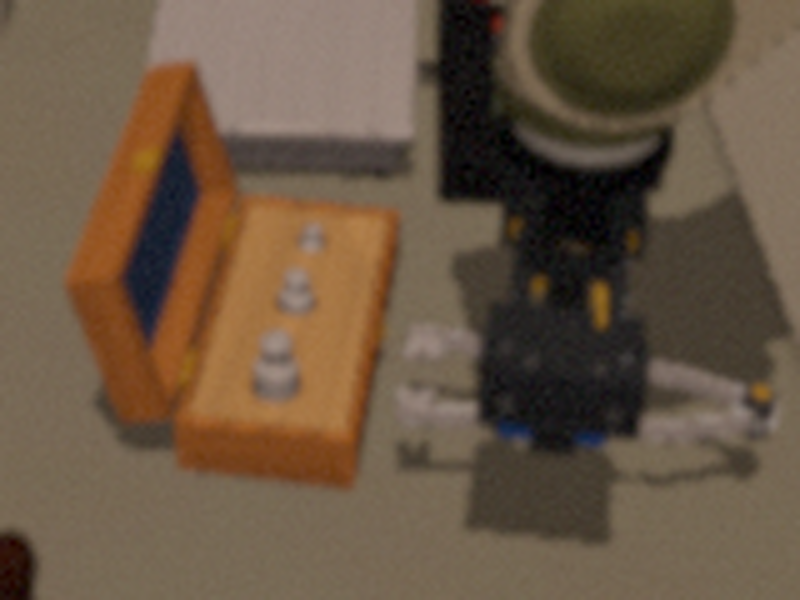

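The side view shows the open jaws at crop (400–440,340–400), level with the neck of the big weight at (275,350), and the path is clear. I'll slide straight in.

Call:
play_rows(moves=[[[0,0,0],[0.014,-0.003,0],0.45],[[0,0,0],[0.032,-0.007,0],0.45],[[0,0,0],[0.05,-0.011,0],0.45],[[0,0,0],[0.068,-0.0145,0],0.45],[[0,0,0],[0.086,-0.018,0],0.45],[[0,0,0],[0.104,-0.022,0],0.45],[[0,0,0],[0.12,-0.0255,0],0.45],[[0,0,0],[0.13,-0.028,0],0.45],[[0,0,0],[0.136,-0.029,0],0.45],[[0,0,0],[0.136,-0.029,0],0.45]])

```text
time_s: 6.3
tcp_pos: [490.4, 99.0, 63.7]
orientation: [-0.326, -3.125, 0.0]
wrist_force: [0.0, 0.1, -0.7]
grip_width: 0.549
grip_force: 7.5
```

Run:
```python
from lv import *
s=env.state(); print(s['tcp_pos'],s['orientation'],s['wrist_force'],s['grip_force'],s['grip_width'])
c=cam('side'); t=cam('top')
a=cv2.resize(c['img'][210:275,245:345],None,fx=7.5,fy=7.5,interpolation=cv2.INTER_CUBIC); cv2.imwrite('pics/s5.png',a[:,:,::-1])
a=cv2.resize(t['img'][170:240,210:310],None,fx=7.5,fy=7.5,interpolation=cv2.INTER_CUBIC); cv2.imwrite('pics/t5.png',a[:,:,::-1])
```

```text
[490.4408357   99.01724462  63.68879768] [-3.26217341e-01 -3.12460785e+00  1.48434994e-05] [ 0.03789984  0.09974966 -0.71744548] 7.455732466187328 0.5487862882076437
```

View pics/s5.png

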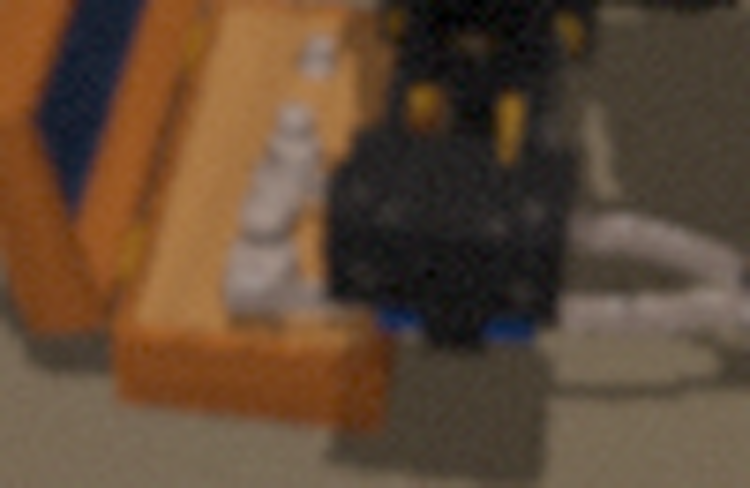

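The knob, at crop (275,205), stands between the two jaws and no contact force is showing. I'll close gradually.

Call:
play_rows(moves=[[[0,0,0],[0,0,-0.0015],0.47],[[0,0,0],[0,0,-0.0015],0.5],[[0,0,0],[0,0,-0.0015],0.53],[[0,0,0],[0,0,-0.0015],0.55],[[0,0,0],[0,0,-0.0015],0.57],[[0,0,0],[0,0,-0.0015],0.58],[[0,0,0],[0,0,-0.0015],0.59],[[0,0,0],[0,0,-0.0015],0.6],[[0,0,0],[0,0,-0.0015],0.6],[[0,0,0],[0,0,-0.0015],0.6]])

```text
time_s: 7.4
tcp_pos: [490.3, 99.0, 63.0]
orientation: [0.326, 3.125, -0.0]
wrist_force: [-0.1, -0.4, -0.9]
grip_width: 0.405
grip_force: 30.0
```

Call:
play_rows(moves=[[[0,0,0],[0,0,0],0.6],[[0,0,0],[0,0,0.004],0.6],[[0,0,0],[0,0,0.01],0.6],[[0,0,0],[0,0,0.02],0.6],[[0,0,0],[0,0,0.032],0.6],[[0,0,0],[0,0,0.045],0.6],[[0,0,0],[0,0,0.058],0.6],[[0,0,0],[0,0,0.07],0.6],[[0,0,0],[0,0,0.08],0.6],[[0,0,0],[0,0,0.08],0.6]])

```text
time_s: 8.4
tcp_pos: [490.5, 99.1, 103.7]
orientation: [0.326, 3.123, 0.0]
wrist_force: [-1.5, -0.6, -2.2]
grip_width: 0.407
grip_force: 30.0
```

Run:
```python
from lv import *
s=env.state(); print(s['tcp_pos'],s['orientation'],s['wrist_force'],s['ft_torque'],s['grip_force'],s['grip_width'])
c=cam('side'); meas(c,s['tcp_pos'],np.radians(-12),-25)
a=cv2.resize(c['img'][180:265,235:345],None,fx=6.8,fy=6.8,interpolation=cv2.INTER_CUBIC); cv2.imwrite('pics/s6.png',a[:,:,::-1])
```

```text
[490.50913358  99.07159977 103.70786055] [3.25946285e-01 3.12334030e+00 1.42827457e-04] [-1.53507    -0.58214037 -2.19060446] [-0.02109051  0.0240012   0.05571972] 29.99965500086546 0.4071768912295489
-112 -85 90 Z [-18.2  -6.9   0.8] N [-8.7  4.5  8.8] Lmax -85.5 Lmin -105.1
-85 -70 57 Z [-16.1 -10.6  -6.7] N [-14.5   8.3  13.5] Lmax -70.2 Lmin -84.8
-70 -55 62 Z [-16.1 -10.5  -6.1] N [-16.7  12.   16.8] Lmax -55.1 Lmin -69.9
35 50 20 Z [-17.2 -11.6  -7.3] N [-18.   17.4  19.3] Lmax 49.5 Lmin 41.8
50 60 51 Z [-16.4 -10.2  -5. ] N [-17.6   2.9  19.2] Lmax 59.9 Lmin 50.6
60 80 77 Z [-14.7  -8.2  -0.7] N [-17.5   6.3  18.9] Lmax 75.2 Lmin 60.1
```

View pics/s6.png

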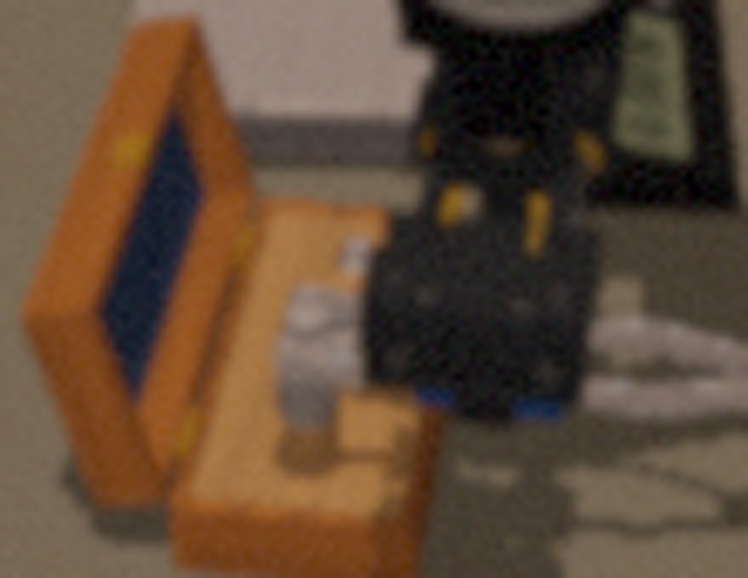

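The weight hangs upright in the jaws at crop (310,350), out of its hole. I'll raise it, back off a little from the lid, and traverse.

Call:
play_rows(moves=[[[0,0,0],[-0.008,0,0.01],0.6],[[0,0,0],[-0.02,0,0.025],0.6],[[0,0,0],[-0.035,0,0.04],0.6],[[0,0,0],[-0.05,-0.005,0.05],0.6],[[0,0,0],[-0.065,-0.02,0.056],0.6],[[0,0,0],[-0.075,-0.045,0.056],0.6],[[0,0,0],[-0.08,-0.08,0.056],0.6],[[0,0,0],[-0.08,-0.12,0.056],0.6],[[0,0,0],[-0.08,-0.16,0.056],0.6],[[0,0,0],[-0.08,-0.2,0.056],0.6]])

```text
time_s: 9.45
tcp_pos: [449.7, -2.6, 130.9]
orientation: [-0.327, -3.124, 0.0]
wrist_force: [-0.0, 0.6, -1.5]
grip_width: 0.405
grip_force: 30.0
```

Call:
play_rows(moves=[[[0,0,0],[0,-0.04,0],0.6],[[0,0,0],[0,-0.08,0],0.6],[[0,0,0],[0,-0.12,0],0.6],[[0,0,0],[0,-0.16,0],0.6],[[0,0,0],[0.005,-0.2,0],0.6],[[0,0,0],[0.015,-0.24,0],0.6],[[0,0,0],[0.027,-0.28,0],0.6],[[0,0,0],[0.037,-0.315,0],0.6],[[0,0,0],[0.046,-0.34,0],0.6],[[0,0,0],[0.05,-0.352,0],0.6]])

```text
time_s: 10.45
tcp_pos: [475.3, -178.2, 130.8]
orientation: [-0.328, -3.124, 0.0]
wrist_force: [-0.6, 0.3, -1.7]
grip_width: 0.407
grip_force: 30.0
```

Call:
play_rows(moves=[[[0,0,0],[0.001,-0.006,0],0.6],[[0,0,0],[0.001,-0.007,0],0.6],[[0,0,0],[0.001,-0.007,0],0.6],[[0,0,0],[0.001,-0.007,0],0.6],[[0,0,0],[0.001,-0.007,0],0.6],[[0,0,0],[0.001,-0.007,0],0.6],[[0,0,0],[0.001,-0.007,0],0.6],[[0,0,0],[0.001,-0.007,0],0.6],[[0,0,0],[0.001,-0.007,0],0.6],[[0,0,0],[0.001,-0.007,0],0.6]])

```text
time_s: 11.45
tcp_pos: [475.7, -180.4, 131.0]
orientation: [-0.326, -3.125, 0.0]
wrist_force: [1.5, -0.3, -2.0]
grip_width: 0.409
grip_force: 30.0
```

Run:
```python
from lv import *
T=pickle.load(open('top0.pkl','rb'))
px=np.array([[320,178.3],[378.6,184.5],[374.1,243.1],[314.5,236.2]])
C=-T['R'].T@T['t']; pts=[]
for u,v in px:
    d=T['R'].T@np.array([(u-T['cx'])/T['fx'],(v-T['cy'])/T['fy'],1]); pts.append(C+d*(42-C[2])/d[2])
print(np.round(pts,1),np.mean(pts,0))
s=env.state(); print(s['tcp_pos'],s['orientation'],s['wrist_force'],s['grip_force'],s['grip_width'],abs(s['joint_velocities']).max())
c=cam('side'); meas(c,s['tcp_pos'],np.radians(-12),-25)
W=cloud(c).reshape(-1,3); p=s['tcp_pos'][:2]+65.5*np.array([.978,-.208]); k=(np.hypot(*(W[:,:2]-p).T)<14)&(W[:,2]>60)&(W[:,2]<s['tcp_pos'][2]-20)
print('weight exp',p,k.sum(),W[k].mean(0),W[k,2].min())
a=cv2.resize(c['img'][130:240,220:380],None,fx=5,fy=5,interpolation=cv2.INTER_CUBIC); cv2.imwrite('pics/s7.png',a[:,:,::-1])
```

```text
[[ 625.  -124.3   42. ]
 [ 609.2 -281.7   42. ]
 [ 452.4 -268.6   42. ]
 [ 470.3 -109.6   42. ]] [ 539.21414519 -196.05228692   42.        ]
[ 475.73486608 -180.42877001  130.99515268] [-3.26128205e-01 -3.12461270e+00  6.86313230e-06] [ 1.46871509 -0.25408016 -2.03603208] 29.999708477407694 0.4088794352761086 0.001967412904044035
-112 -85 61 Z [-18.4  -8.3   0.4] N [-7.3  4.4  9.9] Lmax -85.2 Lmin -105.6
-85 -70 40 Z [-15.5 -10.3  -6.4] N [-14.1   9.   13. ] Lmax -70.0 Lmin -84.9
-70 -55 43 Z [-15.  -10.2  -5.7] N [-16.9  11.4  18.6] Lmax -55.7 Lmin -69.9
35 50 28 Z [-17.3 -12.8  -7.8] N [-17.4  15.8  19.2] Lmax 49.4 Lmin 35.0
50 60 35 Z [-17.7 -11.4  -6.3] N [-18.5   2.3  20.6] Lmax 59.8 Lmin 51.0
60 80 50 Z [-16.2  -8.5  -0.6] N [-18.4   7.1  19.6] Lmax 72.7 Lmin 60.0
weight exp [ 539.79386608 -194.05277001] 53 [ 539.87227997 -187.29473062   94.50777001] 81.96918324216306
```

View pics/s7.png

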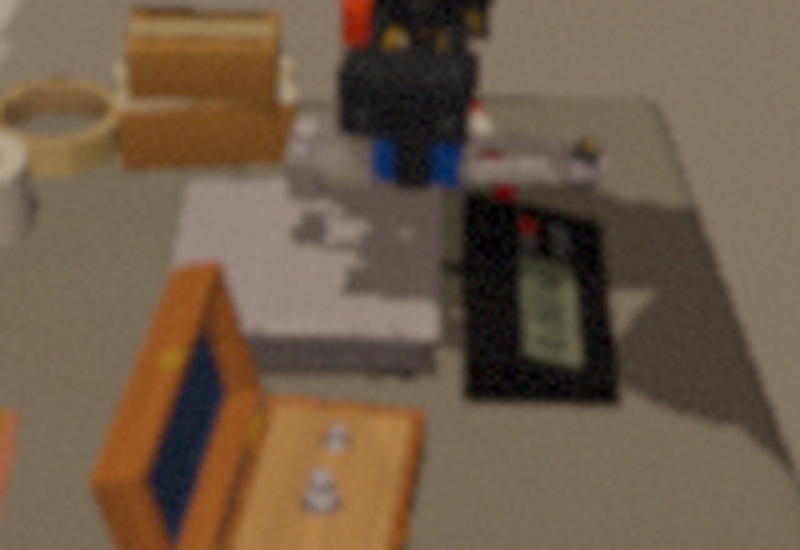

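The weight hangs upright over the plate with its underside at about z = 82 mm, 40 mm clear. Both smaller weights are still in the case and the arm is still, so I'm handing in.

```bash
python3 -c "
from plant import env
print(env.finish_job())"
```

```text
the job is handed in; nothing more can be done
None
```

I handed in the job with the largest weight held in the tongs at its neck, upright and still, about 40 mm above the plate and within roughly 3 mm of its middle; both smaller weights are still in the case, and the hand-in returned no verdict.

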